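# Take a marked reagent from the light-shielded carousel

### The arm

A 6-joint arm with a two-finger parallel gripper is mounted at the origin on a cart in front of the work surface, level with it; the furniture and walls round the work are solid. World frame = base frame: x ahead of the robot, y to its left, z up, the work surface at z = 0. Lengths are in mm, angles in rad, forces in N, time in s.
With the tool pointing down it reaches from about 375 to 925 mm from the base axis. Payload 5.7 kg.
Tool frame: the origin (TCP) lies on the centre line of the jaws, within the pads' length; the fingertips stand 11 mm ahead of it and the grasp point (between the pads) lies 8 mm behind it; x points along the fingers, y is the direction in which the jaws open and shut, and the axes are right-handed (so a half turn about x gives the same grasp; the last joint's range is limited). The gripper opens to 85 mm and grips with 20 to 120 N. Pads are 22 mm wide; open, the fingers measure 114 mm over their backs; the gripper's body (76 mm by 85 mm) begins 54 mm behind the grasp point. The pads swing forward as they close: fully open they stand 13 mm farther back than shut.
Start: joints at [-1.216, 0.359, 1.51, -0, 1.272, -0.115], TCP at [271.606, -534.972, 242.267] pointing down, gripper open.
Joint ranges: [-2.97, 2.97], [-1.01, 2.36], [0.21, 2.38], [-0.96, 4.11], [0.2, 2.71], [-2.98, 2.98]. Speed limits (rad/s): [2.39, 2.39, 3.14, 3.14, 3.14, 3.14].

### API

Orientations are given as a unit quaternion [x, y, z, w].
In Python, from rig import observe, cams, job_done gives the robot as it stands.
- The arm moves only by the shell command python3 -m pendant 'ROWS'. ROWS is JSON, a list of rows, each a list of 7 numbers: the shift along the tool's x, y, z in mm, then the turn, a rotation vector about the tool's x, y, z in degrees, then the opening, from 0 (shut) to 1 (fully open). In form: [[dx, dy, dz, ax, ay, az, hand], ...]. A call has 1 to 12 rows; each row is the pose to reach, as a shift and turn from the pose measured when the call began, along the tool's axes at that moment; what a row does not reach only later rows make up. A row lasts 1/10 s, in which the tool goes at most 50 mm and 8.59 degrees, less where a joint would pass 70% of its speed; a pose out of reach is approached as far as the arm can. A call with a gripper value outside its range is refused whole. The fingers move at their own pace and stop on an object; the grip force is fixed at half the most. Time passes only in rows, so rows that repeat a pose let the fingers close. It gives the time, the measured TCP pose, the force and the opening at its end, in the units of the state.
- observe(): the state, without advancing time (a new reading comes with each control period).
- cams.snapshot(name): name is "side" or "top" or "wrist"; returns the picture (384x512x3 uint8, red, green, blue); there is no depth.
- cams.get_calibration(name): a dict with "fx", "fy", "cx", "cy" (pixels), "R" (3x3) and "t" (3): a world point X has camera coordinates R X + t. Camera axes: x right, y down, z forward; pixel columns grow to the right and rows downward; lengths in mm; the calibration is good to about 2 mm. A picture is of the moment at which its call begins: read the wrist's pose just before it. get_calibration takes no time and is no camera call; for the wrist camera it gives the pose at the moment of the call.
- job_done(): hands the job in, once; it reports no verdict.
Trained networks look in the newest picture that a camera, given by its name, has taken for a name from the list of things; names that differ only in an ending like _2 or _b are one class to them, and where a whole thing is asked for, a point or a joint stands for the part that bears it (a point fixed in the world has none). Each returns a list of dicts, best first, with "confidence" (0 to 1); they miss things now and then, are a little off and sometimes report something else, mostly with a low value. They report only what shows in the picture. A call takes as long as a camera call.
- cams.masks_of(thing, camera): "mask" (384x512 bool, what is visible of it) and "extent" ([centre column, centre row, width, height] in pixels, round what is visible of it).
- cams.landmark_of(thing, camera): "pixel" ([column, row] in pixels: a listed point, or the origin of a listed thing).
The state is a dict: "clock": time; "joints": joint angles; "qd": joint speeds; "tau": joint torques, N m; "tcp_pos": TCP position; "tcp_rot": TCP orientation; "contact_force": force on the tool from outside, world axes, zero at the start; "ft_torque": the same for the moment, N m; "opening": opening from 0.0 (shut) to 1.0 (fully open).
Only numpy, scipy, OpenCV 4.12 (cv2) and the standard library are available. Lean on these libraries where they do the work, as an engineer would, in place of code of your own. Each camera call takes 0.05 s, during which the arm holds its last target. There are 200 camera calls.

### The job

Turn the carousel's amber cover until its opening is over the bottle with the blue neck ring, lift that bottle out and stand it upright in the white tray. Then turn the cover back so that its opening is over the blank parking deck and the other bottles are shielded from light again. The bottles are glass: do not drop the one you carry, and leave the other bottles and the things around undisturbed.

Things in the scene. Friction and masses are not known exactly. Their poses are not given: they have to be found in the camera images.
- carousel: Fixed white drum, 270 mm diameter (foot 284), wall top 119 mm. Origin: centre of underside; z up. Five stations 88 mm from the axis: the solid grey parking deck (top at 115 mm, white dot) along its +x axis, and four bottle cups (floor at 14 mm, rim at 26 mm) at +72, +144, -144 and -72 degrees from it. Partitions 54 mm high.
- cover (a joint): Angle of the cover about the drum's upright axis, rad, counter-clockwise from above; 0 = opening over the parking deck, 1.257 = over the station at +72 degrees, and so on. Stops at -2.75 and +2.75. Turns stiffly (0.12 N m of friction) and stays where it is left.
- cover_grip (a point): Middle of the black bar grip on top of the cover, on the axis, 145 mm above the bench. The bar is 60 mm long, 16 mm wide and reaches from 131 to 155 mm above the bench; its foot disc is 62 mm in diameter. x axis: along the bar towards the opening (a white line on top marks that end); z up.
- opening (a point): Centre of the cover's opening, 88 mm from the axis, 125 mm above the bench. The opening is a U with black trim, 84 mm wide between the trim, from 50 mm from the axis out to the rim, where it is open. The cover is an amber see-through disc, 274 mm in diameter, underside at 121 mm, top at 125 mm, trim top at 127 mm.
- park (a point): Centre of the parking station on the carousel, 88 mm from the axis, at the height of the cover's top face; the opening belongs over it when the carousel is closed.
- marked_bottle: Amber dropper bottle with a blue collar (48 mm wide, purplish through the cover) on its shoulder, 104 mm tall, 60 to 105 g. Origin: centre of underside; z up. Body 34 mm wide up to 55 mm, then a shoulder; black cap 23 mm wide from 63 to 75 mm, tapering to 14 mm at the top. Stands in any one of the four cups, its top 3 mm below the cover. Take it by the cap, fingertips 64 mm or more above its foot.
- bottle_b: Another amber dropper bottle in the carousel, same shape, no blue ring. Leave it.
- bottle_c: As bottle_b. Leave it.
- bottle_d: As bottle_b. Leave it.
- tray: White open tray fixed to the bench, 130 mm (x) by 170 mm (y), walls 4 mm thick and 16 mm high, floor 4 mm thick. Origin: centre of its underside; z up.
- wash_bottle: Wash bottle, 206 mm tall, a bystander. Origin on its underside.
- petri: Flat petri dish, 92 mm diameter, 15 mm high, a bystander. Origin: centre of its underside.
- tape_roll: Roll of masking tape lying flat, 88 mm diameter, 23 mm high, a bystander. Origin: centre of its underside.

How it is judged (in metres and radians):
On the way, in this order (a step that is already met when the one before it is completed fails the run):
1. the cover's opening is over the bottle with the blue ring (centres within 15 mm, seen from above) while the bottle still stands in its cup (horizontal distance between opening and marked_bottle below 0.015 m and height (world z) of marked_bottle below 0.02 m and horizontal distance between marked_bottle and carousel below 0.1 m), for 0.2 s.
2. the bottle with the blue ring stands upright in the tray, let go (x of marked_bottle in the frame of tray between -0.046 and 0.046 m and y of marked_bottle in the frame of tray between -0.066 and 0.066 m and height (world z) of marked_bottle below 0.008 m and angle between marked_bottle's own z axis and vertical below 0.1 rad and linear speed of marked_bottle below 0.03 m/s and contact force between the fingers and marked_bottle below 0.05 N), for 0.3 s.
At the end, for the whole second after the job is handed in: The bottle with the blue ring stands upright (within 0.1 rad) and at rest on the tray's floor; the centre of the cover's opening is within 13 mm of the centre of the parking deck, seen from above, and the cover is at rest; the three other bottles stand in their cups within 10 mm of where they were (x of marked_bottle in the frame of tray between -0.046 and 0.046 m and y of marked_bottle in the frame of tray between -0.066 and 0.066 m and height (world z) of marked_bottle below 0.008 m and angle between marked_bottle's own z axis and vertical below 0.1 rad and linear speed of marked_bottle below 0.02 m/s and horizontal distance between opening and park below 0.013 m and velocity of joint cover between -0.05 and 0.05 rad/s and distance of each of bottle_b, bottle_c, bottle_d from where it was at the start of the episode below 0.01 m); the robot touches nothing.
It fails at once if the bottle with the blue ring is dropped: falls freely faster than 0.5 m/s (linear speed of marked_bottle above 0.5 m/s and contact force between anything else and marked_bottle below 0.02 N).
It fails at once if another bottle is knocked over or taken out of its cup (distance of any of bottle_b, bottle_c, bottle_d from where it was at the start of the episode above 0.015 m).
It fails at once if the wash bottle, petri dish or tape roll is moved by more than 20 mm (distance of any of wash_bottle, petri, tape_roll from where it was at the start of the episode above 0.02 m).
It also fails if it takes over 72 s, if anything falls off the work surface, if the arm or the gripper's body presses on something with over 40 N, if the wrist force passes 120 N, or if a joint passes its speed limit or range.

## Working session

There is one attempt and no reset: what is moved stays moved. The work goes in short steps, Python scripts to look and compute and a shell command to move; the robot and the scene stay as the last step left them, time stands still between calls to the robot, and variables do not carry over. Pictures are saved under pics/ and viewed, about 8 in all and at most 12, crops included, and the job is handed in when it is done.

```bash
mkdir -p pics; ls; cat > h.py <<'E'
import numpy as np, cv2
from rig import observe, cams, job_done
from scipy.spatial.transform import Rotation as Ro
def ray(cam,px,z,c=None):
    c=c or cams.get_calibration(cam)
    R=np.array(c["R"]);t=np.array(c["t"])
    d=R.T@np.array([(px[0]-c["cx"])/c["fx"],(px[1]-c["cy"])/c["fy"],1]);o=-R.T@t
    return o+d*(z-o[2])/d[2]
def save(cam,name):
    im=cams.snapshot(cam);cv2.imwrite(f"pics/{name}.png",cv2.cvtColor(im,cv2.COLOR_RGB2BGR));return im
E
python3 - <<'E'
from h import *
o=observe();print(o)
print(Ro.from_quat(o["tcp_rot"]).as_matrix().round(3))
H=dict(carousel=0,cover_grip=145,opening=125,park=125,marked_bottle=14,bottle_b=14,tray=0,wash_bottle=0,petri=0,tape_roll=0)
ims=[save(c,c+"0") for c in("top","side")]
cv2.imwrite("pics/both.png",cv2.cvtColor(cv2.resize(np.vstack(ims),None,fx=.78,fy=.78),cv2.COLOR_RGB2BGR))
for c in("top","side"):
  for n,z in H.items():
    for r in cams.landmark_of(n,c)[:3 if n=="bottle_b" else 2]:
      print(c,n,np.round(r["pixel"]),round(r["confidence"],2),ray(c,r["pixel"],z).round()[:2])
E
```

```text
pics
{'clock': 0.0, 'joints': array([-1.21609082e+00,  3.59509701e-01,  1.51145122e+00,  2.70711612e-05,
        1.27251067e+00, -1.15073328e-01]), 'qd': array([ 1.28711985e-04,  9.23717112e-04, -7.82900501e-04, -5.14822923e-04,
       -5.94784230e-05,  1.89705572e-04]), 'tau': array([ 4.51229471e-04, -5.27630889e+01, -2.78619772e+01, -2.48910355e-04,
        1.32091329e-02, -1.10235575e-05]), 'tcp_pos': array([ 271.39406869, -534.35792908,  241.44363384]), 'tcp_rot': array([-0.68761972, -0.16522662,  0.68776037, -0.16390536]), 'contact_force': array([-0.00450591, -0.30170572,  1.15453783]), 'ft_torque': array([3.84248331e-02, 9.14464518e-05, 1.46561974e-02]), 'opening': 1.0026385600558994}
[[-0.001  0.453 -0.892]
 [ 0.002 -0.892 -0.453]
 [-1.    -0.002 -0.   ]]
top carousel [275. 186.] 0.75 [ 532. -110.]
top cover_grip [280. 183.] 0.94 [ 530. -118.]
top opening [278. 210.] 0.69 [ 443. -112.]
top park [282. 210.] 0.86 [ 443. -127.]
top marked_bottle [164. 150.] 0.71 [661. 298.]
top tray [153. 197.] 0.87 [490. 336.]
top wash_bottle [162. 149.] 0.61 [664. 307.]
top petri [342. 222.] 0.72 [ 403. -354.]
top tape_roll [312. 238.] 0.83 [ 343. -246.]
side carousel [256. 210.] 0.89 [532. -96.]
side carousel [262. 307.] 0.34 [493. 345.]
side cover_grip [256. 171.] 0.57 [ 528. -100.]
side opening [281. 176.] 0.84 [ 449. -110.]
side park [280. 175.] 0.8 [ 453. -115.]
side tray [261. 304.] 0.65 [495. 336.]
side wash_bottle [281. 173.] 0.5 [ 448. -376.]
side petri [292. 172.] 0.42 [ 407. -385.]
side tape_roll [308. 188.] 0.63 [ 349. -254.]
```

View pics/both.png

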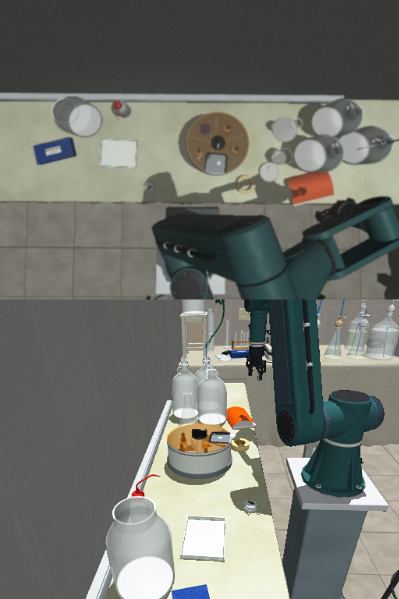

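```bash
python3 -m pendant '[[-50,0,0,0,0,0,1],[-100,0,0,0,0,0,1],[-120,-40,-60,0,0,0,1],[-120,-280,-370,0,0,0,1],[-120,-280,-370,0,0,0,1],[-120,-280,-370,0,0,0,1],[-120,-280,-370,0,0,0,1],[-120,-280,-370,0,0,0,1],[-120,-280,-370,0,0,0,1],[-120,-280,-370,0,0,0,1],[-120,-280,-370,0,0,0,1],[-120,-280,-370,0,0,0,1]]'
python3 - <<'E'
from h import *
o=observe();print(o["joints"].round(3),o["tcp_pos"].round(1))
a=save("wrist","w1")
for n,z in dict(carousel=0,cover_grip=145,opening=125,park=125,marked_bottle=14).items():
    for r in cams.landmark_of(n,"wrist")[:2]:
      print(n,np.round(r["pixel"]),round(r["confidence"],2),ray("wrist",r["pixel"],z).round()[:2])
t=cv2.cvtColor(cv2.imread("pics/top0.png"),cv2.COLOR_BGR2RGB)[130:240,215:330]
t=cv2.resize(t,(401,384),interpolation=cv2.INTER_CUBIC)
im=np.hstack([a,t]);im=cv2.resize(im,(790,int(384*790/im.shape[1])))
cv2.imwrite("pics/v2.png",cv2.cvtColor(im,cv2.COLOR_RGB2BGR))
E
```

```text
clock: 2.3
tcp_pos: [476.0, -113.7, 362.6]
tcp_rot: [0.688, 0.166, -0.687, 0.165]
contact_force: [0.1, -1.0, -0.4]
opening: 0.997
[-0.377  0.102  1.557  0.002  1.482  0.72 ] [ 476.  -113.7  362.6]
carousel [273. 117.] 0.57 [ 534. -120.]
cover_grip [275. 126.] 0.58 [ 528. -118.]
park [249. 184.] 0.73 [ 442. -126.]
```

View pics/v2.png

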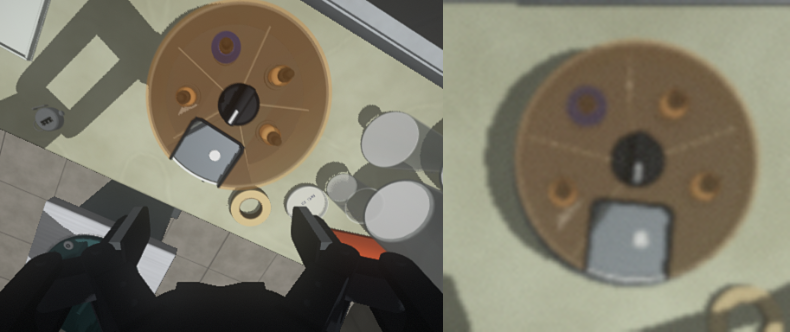

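```bash
python3 - <<'E'
from h import *
im=cv2.imread("pics/w1.png");c=cams.get_calibration("wrist")
hsv=cv2.cvtColor(im,cv2.COLOR_BGR2HSV)
P=lambda px,z:ray("wrist",px,z,c)[:2]
# white dot
g=im[150:215,190:290].min(2); 
n,l,s,ce=cv2.connectedComponentsWithStats((g>190).astype('u1'));print("dot",[(s[i,4],ce[i]+[190,150],P(ce[i]+[190,150],115).round(1)) for i in range(1,n) if s[i,4]>15])
g=im[100:150,245:310].min(2)
n,l,s,ce=cv2.connectedComponentsWithStats((g>140).astype('u1'))
for i in range(1,n):
  if s[i,4]>15:
    ys,xs=np.where(l==i);w=np.array([P((x+245,y+100),155) for x,y in zip(xs,ys)]);u,S,v=np.linalg.svd(w-w.mean(0));print("line",s[i,4],w.mean(0).round(1),v[0].round(3),np.degrees(np.arctan2(*v[0][::-1])))
m=((im[:,:,0].astype(int)-im[:,:,1]>8)).astype('u1');m[90:]=0;m[:,:200]=0;m[:,330:]=0
ys,xs=np.where(m);print("ring",len(xs),xs.mean(),ys.mean(),P((xs.mean(),ys.mean()),72).round(1))
# trim black / grip
b=(im.max(2)<45).astype('u1');n,l,s,ce=cv2.connectedComponentsWithStats(b)
for i in range(1,n):
  if s[i,4]>100 and ce[i][1]<230: print("black",s[i],ce[i].round(1),P(ce[i],131).round(1))
for cam in ["wrist","top"]:
  cams.snapshot(cam)
  r=cams.masks_of("cover",cam)
  if r:
    m=r[0]["mask"].astype('u1');k=max(cv2.findContours(m,0,1)[0],key=cv2.contourArea);h=cv2.convexHull(k)[:,0]
    w=np.array([ray(cam,p,123)[:2] for p in h]);
    from scipy.optimize import least_squares
    f=least_squares(lambda q:np.hypot(*(w-q[:2]).T)-137,[530,-115],loss='soft_l1',f_scale=2);print(cam,"centre",f.x.round(1),np.abs(f.fun).mean())
  for nm,z in(("opening",125),("park",125),("tray",0),("cover_grip",145),("petri",15)):
    for q in cams.landmark_of(nm,cam)[:1]: print(cam,nm,q["pixel"],q["confidence"],ray(cam,q["pixel"],z).round(1)[:2])
E
python3 -c "
import cv2;i=cv2.imread('pics/w1.png')[60:240,150:400];cv2.imwrite('pics/v3.png',cv2.resize(i,None,fx=3,fy=3))"
```

```text
dot [(np.int32(118), array([247.65254237, 179.49152542]), array([ 443.9, -123.6])), (np.int32(130), array([223.        , 200.03846154]), array([ 400.7, -105.7]))]
line 62 [ 515.2 -117.9] [-0.996  0.095] 174.56785011270077
ring 661 260.95461422087743 54.41754916792738 [600.  -65.6]
black [252  97  47  48 931] [272.6 117.7] [ 534.  -114.3]
wrist centre [ 533.7 -115.7] 0.46055202779907417
wrist park [246.6, 182.5] 0.85 [ 442.1 -123.1]
wrist cover_grip [273.7, 119.8] 0.79 [ 533.  -115.1]
wrist petri [351.0, 231.2] 0.56 [ 415.4 -350.7]
top centre [ 534.6 -113.5] 1.0008007494514122
top opening [277.0, 210.5] 0.71 [ 439.9 -109. ]
top park [278.1, 209.4] 0.6 [ 443.6 -112.7]
top tray [150.4, 195.5] 0.61 [494.2 345.6]
top cover_grip [278.7, 183.0] 0.71 [ 530.4 -113.1]
```

View pics/v3.png

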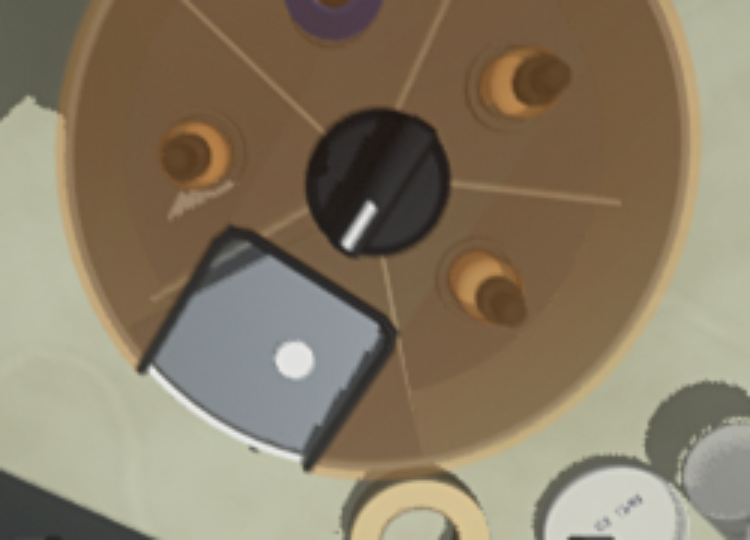

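```bash
python3 - <<'E'
from h import *
o=observe();print(o["clock"],o["tcp_pos"].round(1),o["joints"].round(3))
C=np.array([533.6,-115.3])
p=[ray("wrist",np.array(q)/3+[150,60],127)[:2]-C for q in((235,232),(143,368),(393,333),(308,465))]
print(np.round(p,1))
for q in((p[0]+p[2])/2,(p[1]+p[3])/2,p[1]-p[0],p[3]-p[2]): print(np.hypot(*q).round(1),np.degrees(np.arctan2(q[1],q[0]))%360)
R=Ro.from_quat(o["tcp_rot"]).as_matrix();print(R.round(4))
g=np.radians(180)
print("shift tool", R.T@(np.array([*C,200])-o["tcp_pos"]), "y yaw",np.degrees(np.arctan2(R[1,1],R[0,1])))
E
```

```text
3.3 [ 474.8 -117.8  362.3] [-0.385  0.102  1.558  0.     1.482  0.716]
[[ -46.7   41.4]
 [-120.7   52.6]
 [ -55.4  -40.7]
 [-129.4  -35.4]]
51.1 179.613550707754
125.4 176.07665812141332
74.8 171.42815657138064
74.2 175.89395202797115
[[-1.000e-04  4.528e-01 -8.916e-01]
 [ 1.000e-04 -8.916e-01 -4.528e-01]
 [-1.000e+00 -1.000e-04  0.000e+00]]
shift tool [162.27716628  24.44294054 -53.60141011] y yaw -63.079242651981176
```

```bash
T='[100,24.5,-53.5,-100,0,0,1]'; python3 -m pendant '[[100,24.5,-53.5,-8,0,0,1],[100,24.5,-53.5,-16,0,0,1],[100,24.5,-53.5,-24,0,0,1],[100,24.5,-53.5,-32,0,0,1],[100,24.5,-53.5,-40,0,0,1],[100,24.5,-53.5,-48,0,0,1],[100,24.5,-53.5,-56,0,0,1],[100,24.5,-53.5,-64,0,0,1],[100,24.5,-53.5,-72,0,0,1],[100,24.5,-53.5,-80,0,0,1],[100,24.5,-53.5,-88,0,0,1],[100,24.5,-53.5,-96,0,0,1]]'
python3 -m pendant '[[0,0,0,-12,0,0,1],[0,0,0,-20,0,0,1],[0,0,0,-28,0,0,1],[0,0,0,-36,0,0,1],[0,0,0,-44,0,0,1],[0,0,0,-52,0,0,1],[0,0,0,-52,0,0,1],[0,0,0,-52,0,0,1]]'
python3 - <<'E'
from h import *
im=save("wrist","w2")
o=observe();print(o["joints"].round(3))
for n,z in dict(cover_grip=145,opening=125,park=125,carousel=0).items():
    for r in cams.landmark_of(n,"wrist")[:1]:
      print(n,np.round(r["pixel"]),round(r["confidence"],2),ray("wrist",r["pixel"],z).round(1)[:2])
R=Ro.from_quat(o["tcp_rot"]).as_matrix()
print("shift tool", R.T@(np.array([533.5,-115.3,148])-o["tcp_pos"]), "y yaw",np.degrees(np.arctan2(R[1,1],R[0,1])))
E
```

```text
clock: 4.5
tcp_pos: [533.7, -115.3, 262.3]
tcp_rot: [0.336, 0.622, -0.336, 0.622]
contact_force: [0.2, 0.8, -0.0]
opening: 1.001
clock: 5.3
tcp_pos: [533.7, -115.3, 262.3]
tcp_rot: [0.03, 0.706, -0.03, 0.706]
contact_force: [-0.4, 0.0, 0.1]
opening: 0.998
[-0.339  0.263  1.601  0.     1.278 -1.824]
cover_grip [256. 186.] 0.68 [ 532.8 -113.8]
park [240.  90.] 0.78 [ 447.5 -121.2]
carousel [255. 156.] 0.95 [ 532.7 -114.4]
shift tool [ 1.14263342e+02 -1.13546033e-02 -1.81605284e-01] y yaw 85.0734413860929
```

View pics/w2.png

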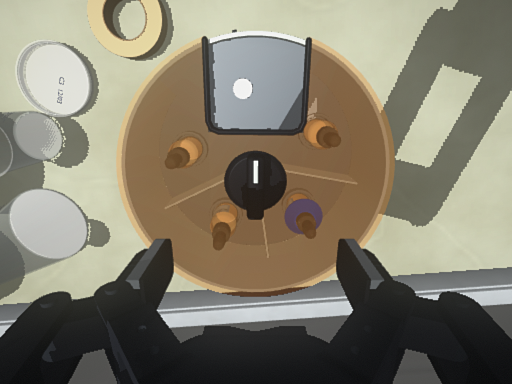

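```bash
python3 - <<'E'
from h import *
im=cv2.imread("pics/w2.png");c=cams.get_calibration("wrist")
P=lambda px,z:ray("wrist",px,z,c)[:2]
C=np.array([533,-114.7])
def rep(n,px,z):
    w=P(px,z);d=w-C;print(n,w.round(1),np.hypot(*d).round(1),(np.degrees(np.arctan2(d[1],d[0]))%360).round(1))
rep("dot",(243,88.5),115)
m=((im[:,:,0].astype(int)-im[:,:,1]>8)).astype('u1');m[:195]=0;m[245:]=0;m[:,:270]=0;m[:,335:]=0
(x,y),r=cv2.minEnclosingCircle(np.argwhere(m)[:,::-1].astype('f4'));print(x,y,r)
for z in(66,72):rep("ring",(x,y),z)
rep("cap tops bl_r",(331,138),116);rep("cap l",(175,160),116);rep("cap bl",(220,241),116);rep("cap ring",(310,231),116)
rep("openL",(212,85),127);rep("openR",(305,85),127)
E
python3 -m pendant '[[40,0,0,0,0,0,1],[80,0,0,0,0,0,1],[100,0,0,0,0,0,1],[114,0,0,0,0,0,1],[114,0,0,0,0,0,1],[114,0,0,0,0,0,0],[114,0,0,0,0,0,0],[114,0,0,0,0,0,0],[114,0,0,0,0,0,0],[114,0,0,0,0,0,0],[114,0,0,0,0,0,0],[114,0,0,0,0,0,0]]'
```

```text
dot [ 445.8 -119. ] 87.3 182.8
302.86029052734375 215.469970703125 18.696922302246094
ring [600.3 -60.3] 86.5 38.9
ring [597.7 -61.2] 83.9 39.6
cap tops bl_r [498.8 -37.5] 84.5 113.9
cap l [ 507.3 -193.6] 82.9 252.0
cap bl [ 601.1 -159.6] 81.6 326.6
cap ring [597.5 -60.7] 84.1 40.0
openL [ 441.  -145.8] 97.1 198.7
openR [448.1 -63.2] 99.3 148.7
clock: 6.75
tcp_pos: [534.0, -114.8, 149.1]
tcp_rot: [0.03, 0.706, -0.03, 0.707]
contact_force: [-0.5, 2.5, 5.7]
opening: 0.169
```

```bash
python3 -m pendant '[[0,0,0,6,0,0,0],[0,0,0,12,0,0,0],[0,0,0,18,0,0,0],[0,0,0,24,0,0,0],[0,0,0,30,0,0,0],[0,0,0,36,0,0,0],[0,0,0,42,0,0,0],[0,0,0,48,0,0,0],[0,0,0,54,0,0,0],[0,0,0,60,0,0,0],[0,0,0,66,0,0,0],[0,0,0,68,0,0,0]]'
python3 -m pendant '[[0,0,0,6,0,0,0],[0,0,0,12,0,0,0],[0,0,0,18,0,0,0],[0,0,0,24,0,0,0],[0,0,0,30,0,0,0],[0,0,0,36,0,0,0],[0,0,0,42,0,0,0],[0,0,0,48,0,0,0],[0,0,0,54,0,0,0],[0,0,0,60,0,0,0],[0,0,0,66,0,0,0],[0,0,0,68,0,0,0]]'
python3 - <<'E'
from h import *
o=observe();R=Ro.from_quat(o["tcp_rot"]).as_matrix()
print(o["joints"].round(3),o["tcp_pos"],o["contact_force"],o["ft_torque"],"y yaw",np.degrees(np.arctan2(R[1,1],R[0,1])))
E
```

```text
clock: 7.95
tcp_pos: [533.9, -115.0, 149.2]
tcp_rot: [0.421, 0.568, -0.42, 0.569]
contact_force: [-0.6, -1.2, -0.1]
opening: 0.165
clock: 9.15
tcp_pos: [533.6, -114.9, 149.2]
tcp_rot: [0.667, 0.235, -0.667, 0.235]
contact_force: [-0.2, 0.7, -0.7]
opening: 0.17
[-3.390e-01  3.860e-01  1.734e+00  1.000e-03  1.022e+00  5.540e-01] [ 533.61981023 -114.89395281  149.18168307] [-0.24165754  0.67825914 -0.6921733 ] [0.02295546 0.04268346 0.12438446] y yaw -51.17912275272356
```

```bash
python3 -m pendant '[[0,0,0,0,0,0,1],[0,0,0,0,0,0,1],[0,0,0,0,0,0,1],[0,0,0,0,0,0,1],[-40,0,0,0,0,0,1],[-80,0,0,0,0,0,1],[-115,0,0,0,0,0,1],[-115,0,0,0,0,0,1],[-115,0,0,0,0,0,1]]'
python3 - <<'E'
from h import *
im=save("wrist","w3")
o=observe();R=Ro.from_quat(o["tcp_rot"]).as_matrix();print(R.round(3),o["tcp_pos"])
for n,z in dict(cover_grip=145,opening=125,marked_bottle=14).items():
    for r in cams.landmark_of(n,"wrist")[:1]:
      w=ray("wrist",r["pixel"],z);print(n,np.round(r["pixel"]),round(r["confidence"],2),w.round(1)[:2],R.T@(w-o["tcp_pos"]))
E
```

```text
clock: 10.05
tcp_pos: [534.1, -115.1, 265.1]
tcp_rot: [0.668, 0.235, -0.666, 0.236]
contact_force: [-0.4, 0.1, -1.3]
opening: 1.003
[[ 0.     0.627 -0.779]
 [ 0.    -0.779 -0.627]
 [-1.    -0.    -0.   ]] [ 533.18190165 -114.82857588  263.79524296]
cover_grip [256. 184.] 0.91 [ 534.4 -114.3] [118.79558828   0.39320477  -1.24455195]
marked_bottle [254.  93.] 0.57 [598.3 -60.2] [249.82635583  -1.62231085 -84.87777136]
```

View pics/w3.png

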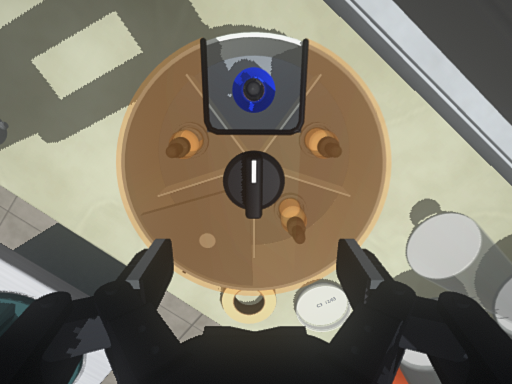

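```bash
python3 -m pendant '[[0,-1,-45,0,0,0,0.48],[0,-1,-87,0,0,0,0.48],[40,-1,-87,0,0,0,0.48],[70,-1,-87,0,0,0,0.48],[70,-1,-87,0,0,0,0.48],[70,-1,-87,0,0,0,0.48]]'
python3 - <<'E'
from h import *
import json
im0=cv2.imread("pics/w3.png");im=save("wrist","w4")
o=observe();R=Ro.from_quat(o["tcp_rot"]).as_matrix();print(o["tcp_pos"],o["opening"])
c=cams.get_calibration("wrist")
m=(im[:,:,2].astype(int)-im[:,:,0]>70).astype('u1');n,l,s,ce=cv2.connectedComponentsWithStats(m)
for i in range(1,n):
  if s[i,4]>200:
    k=np.argwhere(l==i)[:,::-1].astype('f4');(x,y),r=cv2.minEnclosingCircle(k)
    w=ray("wrist",(x,y),72);print("ring",s[i],(x,y),r,w,R.T@(w-o["tcp_pos"]))
for px in [(254,90)]: pass
E
```

```text
clock: 10.85
tcp_pos: [598.8, -59.1, 191.7]
tcp_rot: [-0.665, -0.236, 0.668, -0.234]
contact_force: [-0.3, 0.1, -0.7]
opening: 0.477
[599.87541914 -59.40277827 193.0658561 ] 0.48230526765337456
ring [ 233  157   51   48 1347] (258.17999267578125, 180.5) 25.422191619873047 [605.34933424 -59.04910034  72.        ] [121.05378858   3.44668775  -4.59684254]
```

View pics/w4.png

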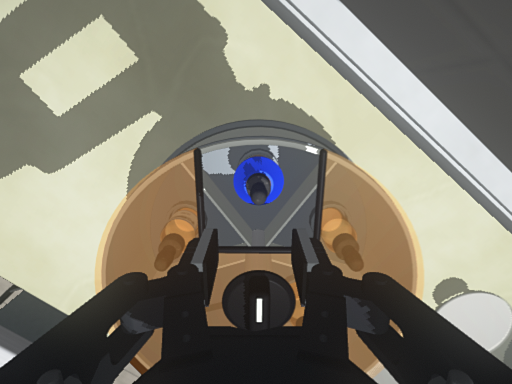

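```bash
python3 -m pendant '[[25,1.5,-2.5,0,0,0,0.48],[50,1.5,-2.5,0,0,0,0.48],[70,1.5,-2.5,0,0,0,0.48],[85,1.5,-2.5,0,0,0,0.48],[95,1.5,-2.5,0,0,0,0.48],[102,1.5,-2.5,0,0,0,0.48],[102,1.5,-2.5,0,0,0,0.48],[102,1.5,-2.5,0,0,0,0.48]]'
python3 - <<'E'
from h import *
print(observe()["tcp_pos"],observe()["contact_force"]);a=save("wrist","w5");b=save("side","s5")[130:260,180:350]
cv2.imwrite("pics/v5.png",cv2.cvtColor(np.hstack([a[100:,80:440],cv2.resize(b,(370,284))]),cv2.COLOR_RGB2BGR))
E
```

```text
clock: 11.7
tcp_pos: [603.2, -59.1, 92.0]
tcp_rot: [-0.667, -0.235, 0.667, -0.234]
contact_force: [0.0, -0.0, 0.3]
opening: 0.481
[603.22957852 -59.09710828  91.95688294] [ 0.04731142 -0.00810764  0.28037926]
```

View pics/v5.png

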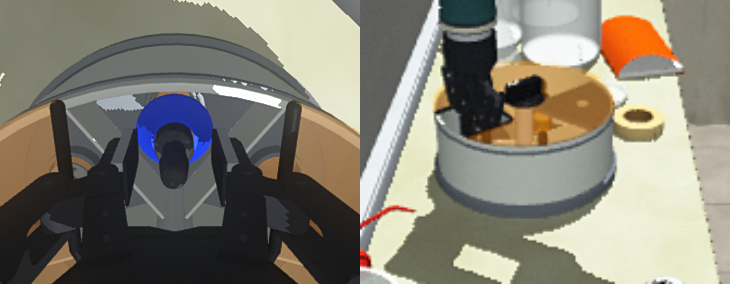

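```bash
python3 - <<'E'
from h import *
o=observe();c=cams.get_calibration("wrist");R=Ro.from_quat(o["tcp_rot"]).as_matrix()
pr=lambda X:(lambda q:(c["fx"]*q[0]/q[2]+c["cx"],c["fy"]*q[1]/q[2]+c["cy"]))(np.array(c["R"])@X+np.array(c["t"]))
for d in(11,-8):
  for z in(-11,0,11): print(d,z,np.round(pr(o["tcp_pos"]+R@[d,0,z]),1))
im=cv2.cvtColor(cv2.imread("pics/w5.png"),cv2.COLOR_BGR2RGB)
m=(im[:,:,2].astype(int)-im[:,:,0]>70).astype('u1');n,l,s,ce=cv2.connectedComponentsWithStats(m);i=1+s[1:,4].argmax()
h=cv2.convexHull(np.argwhere(l==i)[:,::-1].astype('f4'))
print(s[i]);e=cv2.fitEllipse(h);print(e)
for z in(69,72,75): w=ray("wrist",e[0],z,c);print(z,w,R.T@(w-o["tcp_pos"]))
E
```

```text
11 -11 [254.7 223.2]
11 0 [254.7 241.1]
11 11 [254.7 258.3]
-8 -11 [254.7 239.4]
-8 0 [254.7 259.2]
-8 11 [254.8 278.2]
[ 216  194   77   69 2900]
((254.08282470703125, 229.68682861328125), (71.47490692138672, 77.43527221679688), 90.96153259277344)
69 [603.95221902 -57.91211016  69.        ] [22.95323058 -0.34706924 -1.34717302]
72 [605.07983995 -57.0170096   72.        ] [19.95318129 -0.34171557 -2.78675962]
75 [606.20746088 -56.12190905  75.        ] [16.953132   -0.33636189 -4.22634621]
```

```bash
python3 -m pendant '[[1.5,0,-2,0,0,0,0.48],[1.5,0,-2,0,0,0,0],[1.5,0,-2,0,0,0,0],[1.5,0,-2,0,0,0,0],[1.5,0,-2,0,0,0,0],[1.5,0,-2,0,0,0,0],[1.5,0,-2,0,0,0,0]]'
python3 -m pendant '[[-5,0,0,0,0,0,0],[-15,0,0,0,0,0,0],[-35,0,0,0,0,0,0],[-60,0,0,0,0,0,0],[-90,0,0,0,0,0,0],[-120,0,0,0,0,0,0],[-150,0,0,0,0,0,0],[-170,0,0,0,0,0,0],[-180,0,0,0,0,0,0],[-180,0,0,0,0,0,0]]'
python3 - <<'E'
from h import *
o=observe();R=Ro.from_quat(o["tcp_rot"]).as_matrix();a=save("wrist","w6");b=save("side","s6")[80:350,150:350]
for r in cams.landmark_of("tray","side")[:1]+[]: print(r,ray("side",r["pixel"],0))
for cam in("side","top"):
  if cam=="top":cams.snapshot(cam)
  r=cams.masks_of("tray",cam)
  if r: x=r[0]["extent"];m=np.argwhere(r[0]["mask"])[:,::-1].mean(0);print(cam,r[0]["confidence"],ray(cam,m,6))
print(R.T@(np.array([493,340,271])-o["tcp_pos"]),o["joints"].round(2),o["tcp_pos"])
cv2.imwrite("pics/v6.png",cv2.cvtColor(np.hstack([a[:,80:440],cv2.resize(b,(284,384))]),cv2.COLOR_RGB2BGR))
E
```

```text
clock: 12.5
tcp_pos: [605.2, -57.9, 91.0]
tcp_rot: [0.667, 0.235, -0.667, 0.235]
contact_force: [0.2, 0.2, 5.9]
opening: 0.214
clock: 13.5
tcp_pos: [605.8, -58.1, 272.7]
tcp_rot: [0.668, 0.235, -0.666, 0.235]
contact_force: [0.7, 0.6, -1.0]
opening: 0.213
{'pixel': [259.9, 306.7], 'confidence': 0.9} [496.87188254 343.58571032   0.        ]
side 0.66 [492.73520422 347.54148435   6.        ]
[   1.4114686  -380.94182171 -161.62550437] [-0.21  0.34  1.45  0.    1.34  0.68] [605.78626735 -58.14309805 272.67296413]
```

View pics/v6.png

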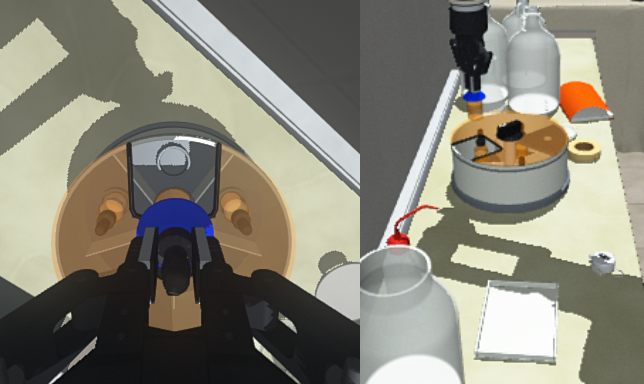

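```bash
python3 -m pendant '[[0,-15,-6,0,0,0,0],[0,-45,-19,0,0,0,0],[0,-80,-34,0,0,0,0],[0,-115,-49,0,0,0,0],[0,-150,-64,0,0,0,0],[0,-190,-82,0,0,0,0],[0,-230,-99,0,0,0,0],[0,-270,-116,0,0,0,0],[0,-310,-133,0,0,0,0],[0,-345,-148,0,0,0,0],[0,-370,-159,0,0,0,0],[0,-383,-164,0,0,0,0]]'
python3 -m pendant '[[0,0,0,0,0,0,0],[30,0,0,0,0,0,0],[60,0,0,0,0,0,0],[90,0,0,0,0,0,0],[115,0,0,0,0,0,0],[135,0,0,0,0,0,0],[150,0,0,0,0,0,0],[160,0,0,0,0,0,0],[160,0,0,0,0,0,0]]'
python3 - <<'E'
from h import *
o=observe();print(o["tcp_pos"],o["contact_force"],o["opening"])
a=save("wrist","w7");b=save("side","s7")[220:384,150:350];t=save("top","t7")
for cam in("side","wrist"):
  for r in cams.landmark_of("tray",cam)[:1]: print(cam,r,ray(cam,r["pixel"],0))
cv2.imwrite("pics/v7.png",cv2.cvtColor(np.hstack([a[:,80:440],cv2.resize(b,(440,384))]),cv2.COLOR_RGB2BGR))
E
```

```text
clock: 15.0
tcp_pos: [490.2, 346.1, 269.8]
tcp_rot: [-0.666, -0.237, 0.668, -0.235]
contact_force: [-0.4, -0.6, 0.2]
opening: 0.211
clock: 15.9
tcp_pos: [488.9, 344.9, 108.5]
tcp_rot: [-0.665, -0.236, 0.669, -0.235]
contact_force: [0.3, -0.3, -0.1]
opening: 0.212
[488.90964498 344.87314508 108.49196844] [ 0.34185382 -0.27398809 -0.13933453] 0.212407311630509
side {'pixel': [261.0, 309.4], 'confidence': 0.55} [493.77346119 352.2682663    0.        ]
wrist {'pixel': [263.9, 187.8], 'confidence': 0.73} [495.93543272 340.67575644   0.        ]
```

View pics/v7.png

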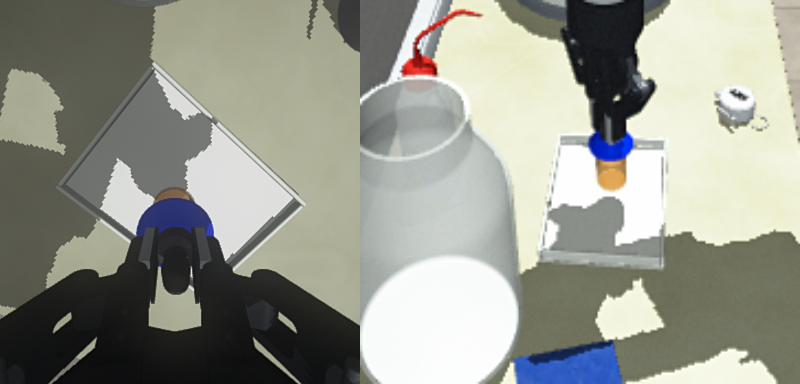

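```bash
python3 -m pendant '[[8,0,0,0,0,0,0],[16,0,0,0,0,0,0],[21,0,0,0,0,0,0],[24,0,0,0,0,0,0],[26,0,0,0,0,0,0],[26,0,0,0,0,0,0],[26,0,0,0,0,0,0]]'
```

```text
clock: 16.85
tcp_pos: [490.4, 346.7, 84.9]
tcp_rot: [-0.666, -0.237, 0.667, -0.235]
contact_force: [0.4, -1.0, -0.5]
opening: 0.216
```

```bash
python3 -m pendant '[[1.5,0,0,0,0,0,0],[2.5,0,0,0,0,0,0],[2.5,0,0,0,0,0,0]]'; python3 -c "
from rig import observe
for _ in range(2):print(observe()['tcp_pos'],observe()['contact_force'])"
```

```text
clock: 17.15
tcp_pos: [490.3, 346.7, 82.4]
tcp_rot: [-0.666, -0.237, 0.667, -0.235]
contact_force: [0.0, -0.3, -1.1]
opening: 0.215
[490.33700761 346.67806139  82.37793214] [ 0.00163043 -0.3076994  -1.05563373]
[490.33700761 346.67806139  82.37793214] [ 0.00163043 -0.3076994  -1.05563373]
```

```bash
python3 -m pendant '[[1,0,0,0,0,0,0],[2,0,0,0,0,0,0],[2,0,0,0,0,0,0]]'
```

```text
clock: 17.45
tcp_pos: [490.7, 347.1, 81.1]
tcp_rot: [0.667, 0.237, -0.667, 0.235]
contact_force: [-0.9, 0.9, 5.1]
opening: 0.216
```

```bash
python3 -m pendant '[[0,0,0,0,0,0,0.3],[0,0,0,0,0,0,0.48],[0,0,0,0,0,0,0.55],[0,0,0,0,0,0,0.55],[0,0,0,0,0,0,0.55],[-15,0,0,0,0,0,0.55],[-45,0,0,0,0,0,0.6],[-90,0,0,0,0,0,0.6],[-135,0,0,0,0,0,0.6],[-180,0,0,0,0,0,0.6],[-180,0,0,0,0,0,1],[-180,0,0,0,0,0,1]]'
python3 - <<'E'
from h import *
o=observe();R=Ro.from_quat(o["tcp_rot"]).as_matrix();a=save("wrist","w8");b=save("side","s8")[220:384,150:350]
cv2.imwrite("pics/v8.png",cv2.cvtColor(np.hstack([a[:,80:440],cv2.resize(b,(440,384))]),cv2.COLOR_RGB2BGR))
print(o["tcp_pos"],R.T@(np.array([533.3,-114.8,262])-o["tcp_pos"]))
E
```

```text
clock: 18.65
tcp_pos: [491.5, 346.8, 262.4]
tcp_rot: [0.668, 0.237, -0.666, 0.234]
contact_force: [0.1, 0.1, -0.3]
opening: 0.913
[491.50343075 346.78814735 262.37796769] [ -1.74370813 385.24698336 257.66729541]
```

View pics/v8.png

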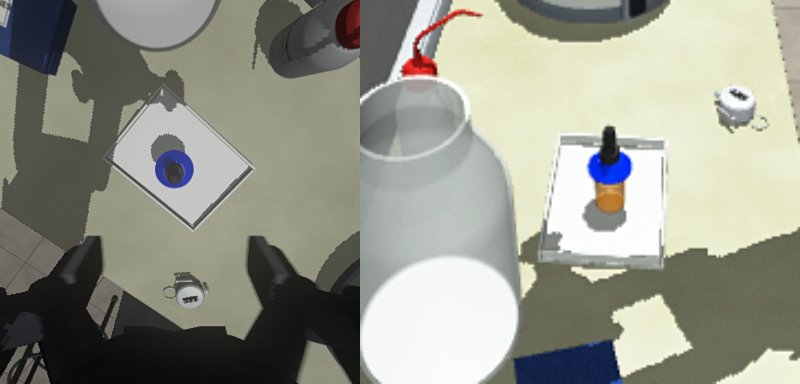

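```bash
python3 -m pendant '[[0,40,27,0,0,0,1],[0,80,54,0,0,0,1],[0,120,80,0,0,0,1],[0,160,107,0,0,0,1],[0,200,134,0,0,0,1],[0,240,160,0,0,0,1],[0,280,187,0,0,0,1],[0,320,214,0,0,0,1],[0,360,241,0,0,0,1],[0,385,257.5,0,0,0,1],[0,385,257.5,0,0,0,1],[0,385,257.5,0,0,0,1]]'
python3 - <<'E'
from h import *
im=save("wrist","w9");o=observe();R=Ro.from_quat(o["tcp_rot"]).as_matrix();print(R.round(3),o["tcp_pos"],R.T@(np.array([533.3,-114.8,149])-o["tcp_pos"]))
for r in cams.landmark_of("cover_grip","wrist")[:1]: w=ray("wrist",r["pixel"],145);print(r,w,R.T@(w-o["tcp_pos"]))
E
```

```text
clock: 19.95
tcp_pos: [530.6, -115.3, 256.7]
tcp_rot: [-0.665, -0.237, 0.669, -0.233]
contact_force: [0.0, -0.1, 0.1]
opening: 1.004
[[-0.006  0.628 -0.778]
 [ 0.004 -0.778 -0.628]
 [-1.    -0.007  0.002]] [ 530.6052401  -114.47426393  256.9882062 ] [107.96678151   2.70635465  -2.16107578]
{'pixel': [255.7, 183.6], 'confidence': 0.7} [ 534.0659747  -111.86472685  145.        ] [111.97327628   0.93199928  -4.61101626]
```

View pics/w9.png

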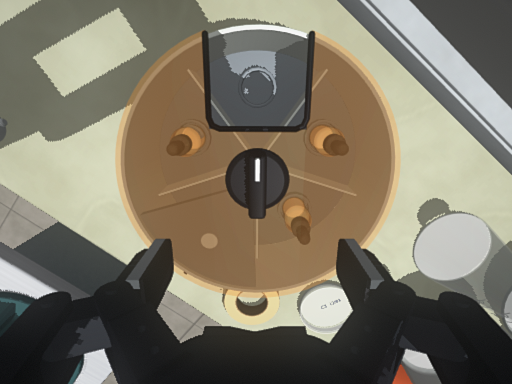

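```bash
python3 -m pendant '[[40,2.2,-2.5,0,0,0,1],[80,2.2,-2.5,0,0,0,1],[100,2.2,-2.5,0,0,0,1],[108,2.2,-2.5,0,0,0,1],[108,2.2,-2.5,0,0,0,1],[108,2.2,-2.5,0,0,0,0],[108,2.2,-2.5,0,0,0,0],[108,2.2,-2.5,0,0,0,0],[108,2.2,-2.5,0,0,0,0],[108,2.2,-2.5,0,0,0,0],[108,2.2,-2.5,0,0,0,0],[108,2.2,-2.5,0,0,0,0]]'
python3 -m pendant '[[0,0,0,-6,0,0,0],[0,0,0,-13,0,0,0],[0,0,0,-20,0,0,0],[0,0,0,-27,0,0,0],[0,0,0,-34,0,0,0],[0,0,0,-41,0,0,0],[0,0,0,-48,0,0,0],[0,0,0,-55,0,0,0],[0,0,0,-62,0,0,0],[0,0,0,-69,0,0,0],[0,0,0,-72,0,0,0],[0,0,0,-72,0,0,0]]'
python3 -m pendant '[[0,0,0,-6,0,0,0],[0,0,0,-13,0,0,0],[0,0,0,-20,0,0,0],[0,0,0,-27,0,0,0],[0,0,0,-34,0,0,0],[0,0,0,-41,0,0,0],[0,0,0,-48,0,0,0],[0,0,0,-55,0,0,0],[0,0,0,-62,0,0,0],[0,0,0,-69,0,0,0],[0,0,0,-72,0,0,0],[0,0,0,-72,0,0,0]]'
python3 - <<'E'
from h import *
o=observe();R=Ro.from_quat(o["tcp_rot"]).as_matrix();print("y yaw",np.degrees(np.arctan2(R[1,1],R[0,1])),o["joints"].round(2),o["contact_force"])
E
```

```text
clock: 21.25
tcp_pos: [534.2, -114.4, 150.2]
tcp_rot: [-0.666, -0.237, 0.668, -0.235]
contact_force: [-1.3, -0.1, 6.6]
opening: 0.169
clock: 22.45
tcp_pos: [533.7, -114.3, 150.2]
tcp_rot: [0.4, 0.585, -0.401, 0.581]
contact_force: [-2.5, 0.3, 3.4]
opening: 0.165
clock: 23.65
tcp_pos: [533.4, -114.8, 150.2]
tcp_rot: [-0.017, 0.709, 0.019, 0.705]
contact_force: [-2.1, -2.8, 1.6]
opening: 0.167
y yaw 92.95454633564377 [-0.34  0.39  1.73  0.    1.03 -1.96] [-2.07694435 -2.81066398  1.57560459]
```

Opening now at about 183°. Release, rise and check.

```bash
python3 -m pendant '[[0,0,0,0,0,0,1],[0,0,0,0,0,0,1],[0,0,0,0,0,0,1],[0,0,0,0,0,0,1],[-40,0,0,0,0,0,1],[-80,0,0,0,0,0,1],[-115,0,0,0,0,0,1],[-115,0,0,0,0,0,1],[-115,0,0,0,0,0,1]]'
python3 - <<'E'
from h import *
a=save("wrist","w10");b=save("side","s10")[130:350,160:340]
cv2.imwrite("pics/v10.png",cv2.cvtColor(np.hstack([a[:,50:450],cv2.resize(b,(314,384))]),cv2.COLOR_RGB2BGR))
E
```

```text
clock: 24.55
tcp_pos: [534.5, -115.1, 266.0]
tcp_rot: [-0.018, 0.708, 0.019, 0.706]
contact_force: [-0.4, -0.1, -0.2]
opening: 1.003
```

View pics/v10.png

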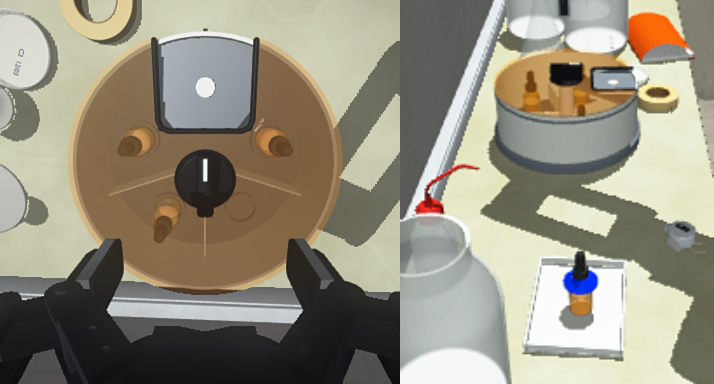

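The dot (205,87) sits midway between the trims (155 and 257), so the opening is centred on the deck. The blue-ringed bottle stands upright in the tray, and the gripper is clear of everything.

```bash
python3 -c "
from rig import job_done;print(job_done())"
```

```text
the job is handed in; nothing more can be done
None
```

The bottle with the blue ring is standing upright near the middle of the white tray, and the cover is closed again over the parking deck. I handed the job in at about 25 s of the 72 s allowed; `job_done` gives no verdict.

- **Turning the cover:** it started about 8–10° off the parking deck. I turned it by its bar grip about 136° clockwise, to the station at -144°.
- **Moving the bottle:** I lifted it out by its cap and set it down when I felt a light contact of about 5 N. It was near the tray centre, at about (490, 347) mm.
- **Turning back:** I turned the cover back 144° and let go.

**Last checks:**
- In the last wrist picture the parking dot sits midway between the opening's trims, about 1 px off.
- The three other bottles look as before in their cups. The tape roll and wash bottle appear unmoved, but I did not measure any of them or look closely at the petri dish.
- The gripper is open and about 11 cm above the cover grip, touching nothing.

**Disagreements:** position estimates differed between pictures, by up to about 7 mm for the ring and 4–12 mm for the tray. Those differences were within what the grasp and placing needed. The `opening` landmark was not found in several wrist pictures, so I worked that out from the trim edges.

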